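# Turn the bar carousel to the jigger and hold it

### The arm

A 6-joint arm with a two-finger parallel gripper is mounted at the origin on a cart in front of the work surface, level with it; the furniture and walls round the work are solid. World frame = base frame: x ahead of the robot, y to its left, z up, the work surface at z = 0. Lengths are in mm, angles in degrees, forces in N, time in s.
With the tool pointing down it reaches from about 300 to 850 mm from the base axis. Payload 4.2 kg.
Tool frame: the origin (TCP) lies between the finger pads, 19 mm behind the fingertips; this is the grasp point; z points along the fingers, y is the line along which they close (so a half turn about z gives the same grasp; the last joint's range is limited). The gripper opens to 91 mm and grips with 3 to 60 N. Pads are 32 mm wide; open, the fingers measure 118 mm over their backs; the gripper's body (76 mm by 178 mm) begins 60 mm behind the grasp point.
Start: joints at [-1.146, 18.312, 89.639, -0, 72.044, -1.146], TCP at [575.014, 0, 232.776] pointing down, gripper open.
Joint ranges: [-177.97, 177.97], [-48.28, 115.42], [12.27, 149.76], [-77.06, 257.06], [2.81, 150.46], [-146.56, 146.56]. Speed limits (degrees/s): [147.25, 147.25, 180, 180, 180, 180].

### API

Orientations are given as [roll, pitch, yaw] about the fixed x, y, z axes, in that order (R = Rz(yaw) Ry(pitch) Rx(roll)).
In Python, from workcell import env gives the robot as it stands.
- The arm moves only by the shell command python3 -m jog 'ROWS' [FORCE]. ROWS is a JSON object of lists of equal length, an entry for each row: "jaw": the finger opening in mm, from 0 to 91.2; "slide": the shift along the tool's x, y, z in units of 30 mm (1.0 is 30 mm), a list of three; "spin": the turn about the tool's z in units of 8 degrees (1.0 is 8 degrees). In form: {"jaw": [jaw, ...], "slide": [[dx, dy, dz], ...], "spin": [spin, ...]}. A call has 1 to 10 rows; each row shifts and turns the commanded pose from where the row before left it, along the tool's axes as they then stand; what a row does not reach is not made up. A row lasts 1/10 s, in which the tool goes at most 50 mm and 8.59 degrees, less where a joint would pass 70% of its speed; a pose out of reach is approached as far as the arm can. A call is refused whole if a number of a shift passes 1 or a number of a turn 1, either way. A call with a gripper value outside its range is refused whole. The fingers move at their own pace and stop on an object; FORCE is the grip in N (left out, the last holds). Time passes only in rows, so rows that do not move let the fingers close. It gives the time, the measured TCP pose, the force, the opening and the grip force at its end, in the units of the state.
- env.state(): the state, without advancing time (a new reading comes with each control period).
- env.grab_frame(name): name is "scene" or "side" or "wrist"; returns the picture (400x640x3 uint8, red, green, blue); there is no depth.
- env.camera_model(name): a dict with "fx", "fy", "cx", "cy" (pixels), "D" ([k1, k2, p1, p2, k3] as OpenCV has them; the pictures are not rectified), "camera_from_world" (4x4, takes a point from world to camera coordinates). Camera axes: x right, y up, looking along -z (the intrinsics and any distortion apply to the point x, -y, -z); pixel columns grow to the right and rows downward; lengths in mm; the calibration is good to about 2 mm. A picture is of the moment at which its call begins: read the wrist's pose just before it. camera_model takes no time and is no camera call; for the wrist camera it gives the pose at the moment of the call.
- env.job_done(): hands the job in; it is judged then, once.
The state is a dict: "time_s": time; "qpos": joint angles; "qvel": joint speeds; "effort": joint torques, N m; "ee_pos": TCP position; "ee_rot": TCP orientation; "force": force on the tool from outside, world axes, zero at the start; "torque": the same for the moment, N m; "gripper_width": finger opening in mm; "gripper_force": force on a finger pad.
Only numpy, scipy, OpenCV 4.12 (cv2) and the standard library are available. Lean on these libraries where they do the work, as an engineer would, in place of code of your own. Each camera call takes 0.05 s, during which the arm holds its last target. There are 200 camera calls.

### The job

Take the bar carousel by the bar handle on top of its post and turn it, either way round and regripping as often as you need, until the jigger (the waisted double-cone measure) stands squarely in line with the fixed pin on the carousel's foot, on the pin's side. Everything on the carousel must stay standing on it untouched, and the things beside it must stay where they are. Finish still gripping the handle, holding the turntable still: do not let go at the end.

Things in the scene. Friction and masses are not known exactly. Their poses are not given: they have to be found in the camera images.
- carousel: Fixed foot of the carousel: dark steel disc, 260 mm across, 14 mm high; cannot move. Origin: on the turning axis at worktop height. Its -x axis points from the axis to the front: a brass tongue there carries an upright brass pin (10 mm thick, 15 mm ball on top, 50 mm high) 158 mm from the axis. The pin faces the robot's side, up to 0.6 rad off -x of the world.
- turntable: Revolving walnut tray: 250 mm across, floor 28 mm above the worktop, rim 10 mm above the floor. A 16 mm brass post in its centre carries the bar handle. Turns both ways about the vertical axis, several turns, no spring or catch; greased bearing: friction 0.06 N m, drag 0.25 N m per rad/s. Its x axis lies along the bar. Origin: on the axis, 16 mm above the worktop.
- grip (a point): Centre of the bar handle: walnut bar on the post, 66 mm long (along this point's x axis, level), 15 mm thick (y), 34 mm high (z, up). On the turning axis, 165 mm above the worktop: bar's top at 182 mm, underside at 148 mm. It turns with the tray. All that stands on the tray ends below 115 mm.
- jigger: The jigger: a silver double-cone bar measure with a narrow waist, 43 mm in diameter, 84 mm high, about 0.1 kg; stands loose, upright on the tray, its centre about 85 mm from the tray's axis, in any of five places. Origin: centre of its underside.
- cup_0: Small silver open cup on a foot, 48 mm in diameter, 46 mm high; stands loose, upright on the tray, its centre about 85 mm from the tray's axis, in any of five places. Origin: centre of its underside.
- cup_2: Small silver open cup on a foot, 53 mm in diameter, 46 mm high; stands loose, upright on the tray, its centre about 85 mm from the tray's axis, in any of five places. Origin: centre of its underside.
- stopper_0: Silvery wine stopper standing on its cap, 34 mm in diameter, 45 mm high; stands loose, upright on the tray, its centre about 85 mm from the tray's axis, in any of five places. Origin: centre of its underside.
- stopper_1: Light bronze wine stopper standing on its cap, 34 mm in diameter, 45 mm high; stands loose, upright on the tray, its centre about 85 mm from the tray's axis, in any of five places. Origin: centre of its underside.
- rocks_glass: Clear drinking glass, 80 mm in diameter, 92 mm high, loose on the worktop to the left of the carousel. Origin: centre of its underside.
- shaker_tin: Silver shaker tin, 108 mm in diameter, 175 mm high, loose on the worktop to the right. Origin: centre of its underside.
- muddler: Wooden muddler, 200 mm long, 29 mm thick, lying loose on the worktop to the left. Origin: centre of its underside.

How it is judged (in metres and radians):
On the way, in this order (a step that is already met when the one before it is completed fails the run):
1. the bar handle is gripped before the jigger is at the front (contact force between the fingers and turntable above 2.5 N and distance between the grasp point and grip below 0.04 m), for 0.2 s.
2. the jigger stands in line with the pin, on its side, while the handle is gripped (all of step 1 and y of jigger in the frame of carousel between -0.015 and 0.015 m and x of jigger in the frame of carousel below -0.06 m), for 0.2 s.
At the end, for the whole second after the job is handed in: Jigger's centre within 15 mm of the line from axis to pin, over 60 mm from the axis on the pin's side; fingers grip the bar (over 2.5 N, TCP within 40 mm of its centre); turntable under 0.06 rad/s; all five things upright (0.15 rad) on the tray within 112 mm of its axis (all of step 2 and angle between each of jigger, stopper_0, cup_2, stopper_1, cup_0's own z axis and vertical below 0.15 rad and horizontal distance between each of jigger, stopper_0, cup_2, stopper_1, cup_0 and carousel below 0.112 m and height (world z) of each of jigger, stopper_0, cup_2, stopper_1, cup_0 below 0.036 m and angular speed of turntable below 0.06 rad/s); the arm keeps its last pose, push and grip.
It fails at once if the robot touches a thing that stands on the carousel (contact force between any of the fingers, the arm and jigger above 1 N or contact force between any of the fingers, the arm and stopper_0 above 1 N or contact force between any of the fingers, the arm and cup_2 above 1 N or contact force between any of the fingers, the arm and stopper_1 above 1 N or contact force between any of the fingers, the arm and cup_0 above 1 N).
It fails at once if a thing on the carousel is tipped (angle between any of jigger, stopper_0, cup_2, stopper_1, cup_0's own z axis and vertical above 0.4 rad).
It fails at once if the glass, shaker tin or muddler is shifted by more than 25 mm (distance of any of rocks_glass, shaker_tin, muddler from where it was at the start of the episode above 0.025 m).
It also fails if it takes over 64 s, if anything falls off the work surface, if the arm or the gripper's body presses on something with over 40 N, if the wrist force passes 120 N, or if a joint passes its speed limit or range.

## Working session

There is one attempt and no reset: what is moved stays moved. The work goes in short steps, Python scripts to look and compute and a shell command to move; the robot and the scene stay as the last step left them, time stands still between calls to the robot, and variables do not carry over. Pictures are saved under pics/ and viewed, at most 10 in all, crops included, and the job is handed in when it is done.

```bash
mkdir -p pics
cat > h.py <<'E'
import numpy as np, cv2
from workcell import env
def ray(m,u,v):
    K=np.array([[m['fx'],0,m['cx']],[0,m['fy'],m['cy']],[0,0,1]]);p=cv2.undistortPoints(np.array([[[u,v]]],float),K,np.array(m['D'],float))[0,0]
    T=np.array(m['camera_from_world']);R=T[:3,:3];o=-R.T@T[:3,3]
    return o,R.T@np.array([p[0],-p[1],-1])
def onz(m,u,v,z):
    o,d=ray(m,u,v);return o+d*(z-o[2])/d[2]
def proj(m,P):
    K=np.array([[m['fx'],0,m['cx']],[0,m['fy'],m['cy']],[0,0,1]]);T=np.array(m['camera_from_world']);c=T[:3,:3]@np.array(P,float)+T[:3,3]
    return cv2.projectPoints(np.array([[c[0],-c[1],-c[2]]]),np.zeros(3),np.zeros(3),K,np.array(m['D'],float))[0].ravel()
def grab(n,f):
    m=env.camera_model(n);im=env.grab_frame(n);cv2.imwrite('pics/'+f,im[:,:,::-1]);return m,im
E
python3 - <<'E'
from h import *
for n in ['scene','side','wrist']:
    m,im=grab(n,n+'0.png');T=np.array(m['camera_from_world']);print(n,m['fx'],(-T[:3,:3].T@T[:3,3]).round(),T[:3,:3].round(2).tolist())
print(env.state())
E
```

```text
scene 506.2932812359233 [  47. -948. 1130.] [[0.88, -0.47, -0.02], [0.33, 0.58, 0.74], [-0.34, -0.66, 0.67]]
side 418.3842746281003 [ 303.  818. 1085.] [[-0.94, -0.33, 0.02], [0.27, -0.72, 0.64], [-0.2, 0.61, 0.77]]
wrist 339.05644041143444 [574.  72. 384.] [[1.0, -0.0, -0.0], [-0.0, 0.97, -0.26], [0.0, 0.26, 0.97]]
{'time_s': 0.15, 'qpos': array([-1.14696159e+00,  1.83421482e+01,  8.96903495e+01,  9.52325900e-05,
        7.20434914e+01, -1.14453762e+00]), 'qvel': array([ 0.02986547, -0.08437499, -0.23279063, -0.09353269,  0.05514144,
        0.03355982]), 'effort': array([-5.72294630e-04, -4.12774551e+01, -2.32154489e+01,  7.26667210e-02,
        4.33494255e-02, -9.00343002e-05]), 'ee_pos': array([ 5.74645457e+02, -2.13103650e-03,  2.32124218e+02]), 'ee_rot': array([-1.79924028e+02, -1.60838789e-03,  8.99975455e+01]), 'force': array([ 0.32880098,  0.67570712, -0.47050512]), 'torque': array([ 0.0002667 , -0.00630419,  0.02879526]), 'gripper_force': 0.0, 'gripper_width': 91.16373512647698}
```

View pics/scene0.png

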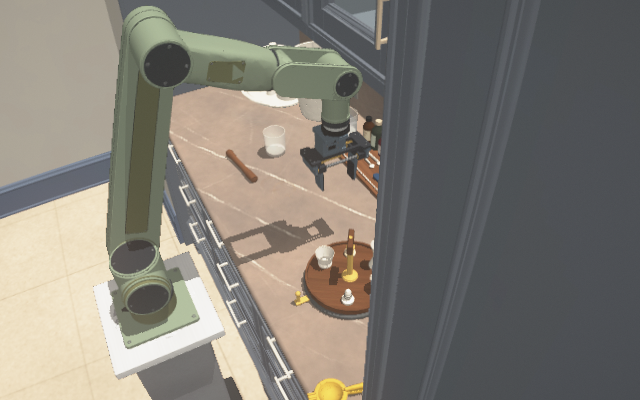

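View pics/wrist0.png

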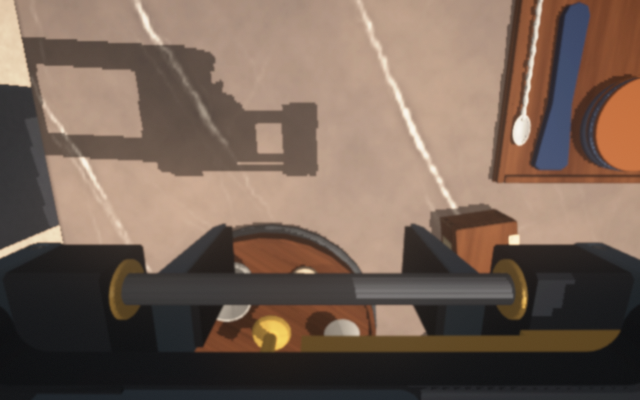

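View pics/side0.png

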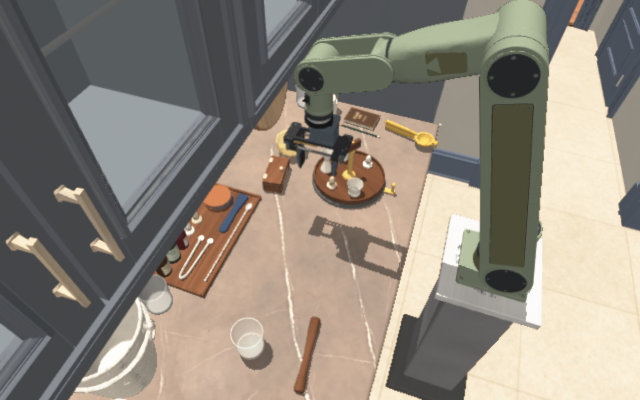

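Scene: carousel around (350,278) with the pin at (300,297). Side: carousel around (349,177), pin at (392,189), post at about (350,165). Next, a zoomed crop of both.

Run:
```python
from h import *
a=cv2.imread('pics/side0.png')[85:225,290:450];b=cv2.imread('pics/scene0.png')[220:325,280:380]
a=cv2.resize(a,None,fx=4,fy=4,interpolation=2)[:,:];b=cv2.resize(b,(400,420),interpolation=2)
o=np.zeros((560,800,3),np.uint8);o[:,:640]=a;cv2.imwrite('pics/z0.png',o[:,:640]);cv2.imwrite('pics/z1.png',b)
for n,c,p in [('side',(350,175),(393,184)),('scene',(350,275),(299,293))]:
    m=env.camera_model(n);print(n,onz(m,*c,28).round(),onz(m,*p,45).round())
```

```text
side [ 513. -179.   28.] [ 361. -174.   45.]
scene [ 519. -182.   28.] [ 362. -181.   45.]
```

View pics/z0.png

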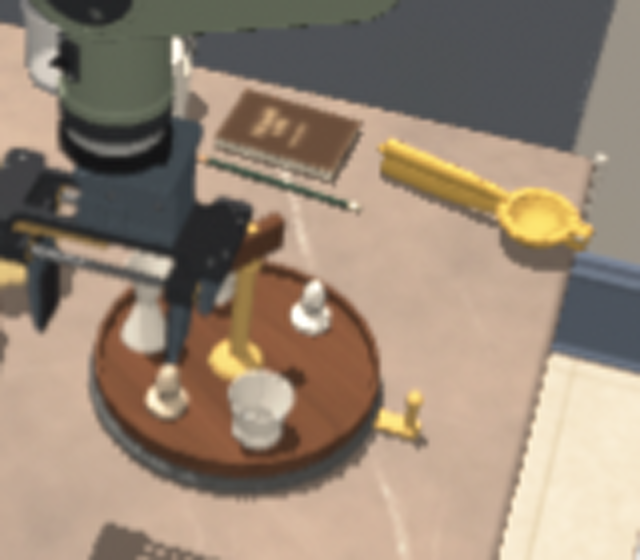

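View pics/z1.png

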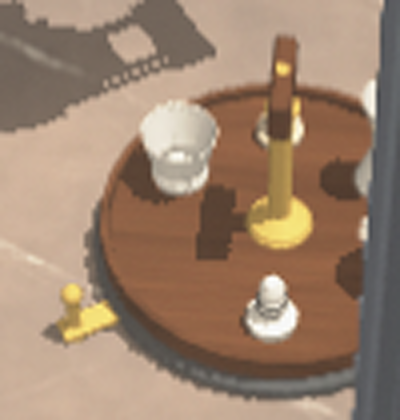

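Jigger is probably the tall one behind the gripper, at side crop (148,310). I'll bring the wrist camera over the carousel, staying well above the bar.

```bash
python3 -m jog '{"jaw":[91,91,91,91,91,91,91,91,91,91],"slide":[[-0.5,-0.2,-0.5],[-0.8,-0.2,-0.5],[-1,-0.3,-0.5],[-1,-0.3,-0.5],[-1,-0.3,0],[-1,-0.3,0],[-1,-0.3,0],[-0.7,-0.1,0],[-0.3,0,0],[0,0,0]],"spin":[0,0,0,0,0,0,0,0,0,0]}'
python3 - <<'E'
from h import *
m,im=grab('wrist','w1.png');print(proj(m,[516,-180,28]),proj(m,[361,-177,45]))
E
```

```text
time_s: 1.15
ee_pos: [514.7, -220.3, 293.4]
ee_rot: [180.0, 0.0, 89.9]
force: [-0.3, 0.4, -0.7]
gripper_width: 91.0
gripper_force: 0.0
[319.00186708 142.51490011] [185.67374223 141.38216463]
```

View pics/w1.png

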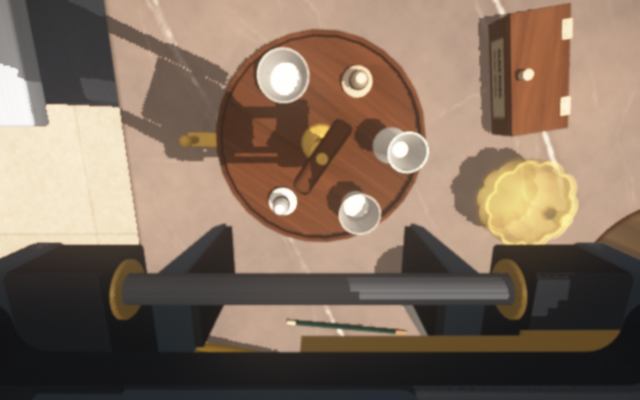

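The wrist view shows the tray centred near (320,140), the pin at (187,140), and the bar running from (300,188) to (350,125). Vessels are at (283,75), (400,150) and (360,210), and stoppers at (357,80) and (282,202). I need to tell the jigger from the cups.

Run:
```python
from h import *
a=cv2.imread('pics/w1.png')[20:250,170:440];cv2.imwrite('pics/z2.png',cv2.resize(a,None,fx=2.6,fy=2.6,interpolation=2))
mw=env.camera_model('wrist');ms=env.camera_model('side')
im,w=env.grab_frame('side'),1
cv2.imwrite('pics/z3.png',cv2.resize(im[85:225,290:450,::-1],None,fx=4,fy=4,interpolation=2))
print(onz(ms,327,172,28),onz(mw,405,152,84),onz(mw,360,213,84),onz(mw,405,152,46),onz(mw,360,213,46),onz(mw,283,75,46))
```

```text
[ 593.33636493 -164.52219863   28.        ] [ 606.72642163 -184.52995541   84.        ] [ 561.18859549 -251.56789399   84.        ] [ 616.48790422 -188.43505165   46.        ] [ 566.15374496 -262.53385176   46.        ] [ 476.23828273 -103.81772508   46.        ]
```

View pics/z2.png

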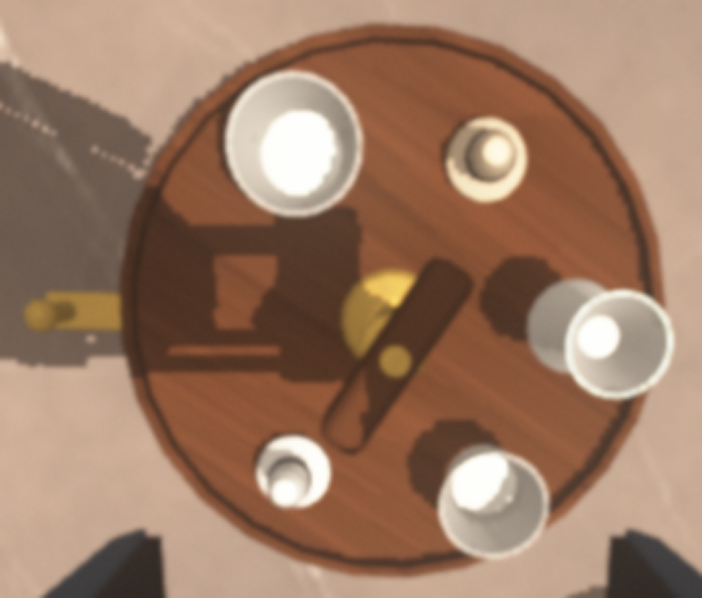

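View pics/z3.png

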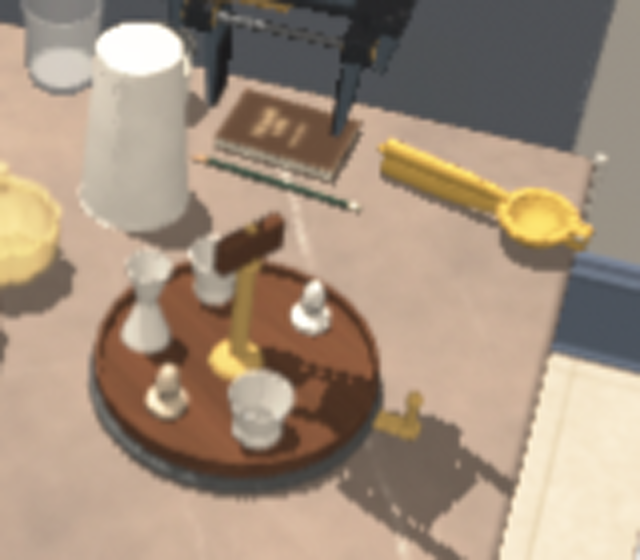

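The jigger is the waisted one at the far side, wrist (408,152), roughly opposite the pin. The shaker tin stands further out at the right rear.

Run:
```python
from h import *
m=env.camera_model('wrist');f=lambda u,v,z:onz(m,170+u/2.6,20+v/2.6,z)[:2]
d=np.degrees;an=lambda v:d(np.arctan2(v[1],v[0]))
c=f(392,301,38);pin=f(42,314,43);j=f(619,344,112);jb=f(573,325,28)
b1,b2=f(453,275,182),f(345,437,182)
print('c',c,'w',f(122,301,38),f(662,301,38),'pin',pin,np.hypot(*(pin-c)),an(c-pin),'j',j,np.hypot(*(j-c)),an(j-c),'jb',jb,an(jb-c))
print('bar',b1,b2,(b1+b2)/2,np.hypot(*(b1-b2)),an(b1-b2))
ms=env.camera_model('side');q=onz(ms,290+162/4,85+220/4,0)  
print('tin base',onz(ms,290+135/4,85+215/4,0), 'tin top',onz(ms,290+140/4,85+52/4,175))
for n in [('cup',294,143,74),('st',486,158,30),('st2',293,471,30),('cup2',493,503,74)]:
    p=f(*n[1:]);print(n[0],p,np.hypot(*(p-c)),an(p-c))
```

```text
c [ 518.13736996 -169.50960964] w [ 395.948506   -169.45856248] [ 640.44788993 -169.48427454] pin [ 361.05133891 -174.87453033] 157.17761776151136 1.9560484229437913 j [ 602.58340102 -181.19761787] 85.25105100334383 -7.880130780494075 jb [ 602.80984258 -181.05805543] -7.766627206321371
bar [ 534.40714597 -154.08339175] [ 502.51518665 -202.05234855] [ 518.46116631 -178.06787015] 57.6031065609804 56.3822203544144
tin base [ 670.04554703 -356.00441136    0.        ] tin top [ 677.865929   -376.22094593  175.        ]
cup [ 478.95855143 -106.27017795] 74.39224113701513 121.77951813108662
st [ 559.78822486 -107.69390279] 74.53841510945232 56.028272579030954
st2 [ 470.38723769 -250.80660429] 94.28295960447646 -120.42802566562652
cup2 [ 562.18425335 -254.25408954] 95.5078782591545 -62.536344330408056
```

Taking the centre as about (518,-179), from the circle of objects and the bar: the jigger is almost exactly opposite the pin, and the bar lies at yaw 56°. I'll do about 120° in one grip, then regrip and do about 60°. First, align above the bar.

```bash
python3 -m jog '{"jaw":[91,91,91,91,91,91,91,91,91,91],"slide":[[0.5,0.05,0],[0.6,0.05,0],[0.28,0,0],[0,0,0],[0,0,0.2],[0,0,0.4],[0,0,0.5],[0,0,0.5],[0,0,0.3],[0,0,0]],"spin":[0,0,0,0.55,0.8,0.9,0.9,0.7,0.4,0]}' 30
python3 - <<'E'
from h import *
print(env.state()['qpos'].round(1))
m,im=grab('scene','s2.png');m2,im2=grab('side','d2.png')
a=im[150:350,230:390];b=im2[85:225,290:450]
o=np.zeros((500,800,3),np.uint8);o[:,:400]=cv2.resize(a,(400,500));o[:350,400:]=cv2.resize(b,(400,350));cv2.imwrite('pics/z4.png',o[:,:,::-1])
E
```

```text
time_s: 2.25
ee_pos: [517.4, -176.2, 234.5]
ee_rot: [-179.8, 0.0, 56.1]
force: [0.5, -0.3, 0.1]
gripper_width: 90.9
gripper_force: 0.0
[-20.   15.8  93.1   0.   71.3  13.9]
```

View pics/z4.png

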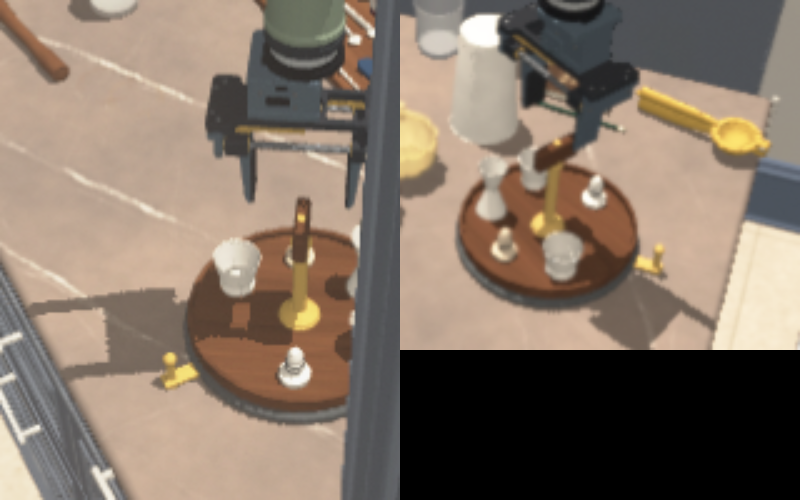

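The bar hangs between the open fingers and everything is clear. Descend and grip.

```bash
python3 -m jog '{"jaw":[91,91,91,91,91,91,91,91,91,91],"slide":[[-0.07,0.07,0.2],[0,0,0.4],[0,0,0.4],[0,0,0.4],[0,0,0.4],[0,0,0.25],[0,0,0.15],[0,0,0],[0,0,0],[0,0,0]],"spin":[0,0,0,0,0,0,0,0,0,0]}' 30
python3 -m jog '{"jaw":[60,40,30,22,16,10,5,5,5,5],"slide":[[0,0,0],[0,0,0],[0,0,0],[0,0,0],[0,0,0],[0,0,0],[0,0,0],[0,0,0],[0,0,0],[0,0,0]],"spin":[0,0,0,0,0,0,0,0,0,0]}' 30
python3 -m jog '{"jaw":[5,5,5,5,5,5],"slide":[[0,0,0],[0,0,0],[0,0,0],[0,0,0],[0,0,0],[0,0,0]],"spin":[0,0,0,0,0,0]}' 30
```

```text
time_s: 3.35
ee_pos: [519.0, -180.7, 170.3]
ee_rot: [179.9, -0.0, 56.0]
force: [-0.1, 0.0, 0.3]
gripper_width: 91.2
gripper_force: 0.0
time_s: 4.35
ee_pos: [517.8, -180.0, 169.7]
ee_rot: [-179.9, -0.0, 56.0]
force: [-0.1, -0.3, -3.9]
gripper_width: 14.8
gripper_force: 30.7
time_s: 4.95
ee_pos: [517.8, -180.0, 169.7]
ee_rot: [-179.9, 0.0, 56.0]
force: [-5.1, 3.6, 2.7]
gripper_width: 15.0
gripper_force: 30.7
```

Gripped. Turn yaw by +120° (negative spin), ramped gently.

```bash
python3 -m jog '{"jaw":[5,5,5,5,5,5,5,5,5,5],"slide":[[0,0,0],[0,0,0],[0,0,0],[0,0,0],[0,0,0],[0,0,0],[0,0,0],[0,0,0],[0,0,0],[0,0,0]],"spin":[-0.05,-0.1,-0.15,-0.2,-0.25,-0.25,-0.2,-0.15,-0.1,-0.05]}' 30
python3 -m jog '{"jaw":[5,5,5,5,5,5,5,5,5,5],"slide":[[0,0,0],[0,0,0],[0,0,0],[0,0,0],[0,0,0],[0,0,0],[0,0,0],[0,0,0],[0,0,0],[0,0,0]],"spin":[-0.1,-0.2,-0.3,-0.4,-0.4,-0.4,-0.4,-0.4,-0.4,-0.4]}'
python3 -m jog '{"jaw":[5,5,5,5,5,5,5,5,5,5],"slide":[[0,0,0],[0,0,0],[0,0,0],[0,0,0],[0,0,0],[0,0,0],[0,0,0],[0,0,0],[0,0,0],[0,0,0]],"spin":[-0.4,-0.4,-0.4,-0.4,-0.4,-0.4,-0.4,-0.4,-0.4,-0.4]}'
python3 -m jog '{"jaw":[5,5,5,5,5,5,5,5,5,5],"slide":[[0,0,0],[0,0,0],[0,0,0],[0,0,0],[0,0,0],[0,0,0],[0,0,0],[0,0,0],[0,0,0],[0,0,0]],"spin":[-0.4,-0.4,-0.4,-0.4,-0.4,-0.4,-0.4,-0.4,-0.4,-0.4]}'
python3 -m jog '{"jaw":[5,5,5,5,5,5,5,5,5,5],"slide":[[0,0,0],[0,0,0],[0,0,0],[0,0,0],[0,0,0],[0,0,0],[0,0,0],[0,0,0],[0,0,0],[0,0,0]],"spin":[-0.4,-0.4,-0.3,-0.2,-0.15,-0.1,-0.05,0,0,0]}'
```

```text
time_s: 5.95
ee_pos: [517.8, -180.0, 169.7]
ee_rot: [-179.9, -0.0, 68.0]
force: [-4.4, 3.3, 2.5]
gripper_width: 14.8
gripper_force: 30.7
time_s: 6.95
ee_pos: [517.8, -180.0, 169.7]
ee_rot: [-179.9, -0.1, 95.3]
force: [-5.1, 3.2, 3.1]
gripper_width: 14.9
gripper_force: 30.7
time_s: 7.95
ee_pos: [517.8, -180.0, 169.7]
ee_rot: [-180.0, -0.1, 127.3]
force: [-4.5, 3.8, 2.3]
gripper_width: 14.9
gripper_force: 30.7
time_s: 8.95
ee_pos: [517.8, -180.0, 169.7]
ee_rot: [180.0, -0.1, 159.3]
force: [-3.2, 3.7, 2.2]
gripper_width: 14.6
gripper_force: 30.7
time_s: 9.95
ee_pos: [517.8, -180.0, 169.7]
ee_rot: [180.0, -0.1, 172.0]
force: [-4.8, 3.9, 2.9]
gripper_width: 15.2
gripper_force: 30.7
```

```bash
python3 -m jog '{"jaw":[30,60,91,91,91,91,91,91,91,91],"slide":[[0,0,0],[0,0,0],[0,0,0],[0,0,0],[0,0,0],[0,0,-0.2],[0,0,-0.4],[0,0,-0.5],[0,0,-0.5],[0,0,-0.4]],"spin":[0,0,0,0,0,0,0,0,0,0]}'
python3 -m jog '{"jaw":[91,91,91,91,91,91,91,91,91,91],"slide":[[0,0,0],[0,0,0],[0,0,0],[0,0,0],[0,0,0],[0,0,0],[0,0,0],[0,0,0],[0,0,0],[0,0,0]],"spin":[0.3,0.6,0.9,0.9,0.9,0.9,0.9,0.9,0.9,0.9]}'
python3 -m jog '{"jaw":[91,91,91,91,91,91,91,91,91,91],"slide":[[0,0,0],[0,0,0],[0,0,0],[0,0,0],[0,0,0],[0,0,0],[0,0,0],[0,0,0],[0,0,0],[0,0,0]],"spin":[0.9,0.9,0.9,0.9,0.9,0.9,0.9,0.9,0.9,0.9]}'
python3 -m jog '{"jaw":[91,91,91,91,91,91,91,91,91,91],"slide":[[0,0,0],[0,0,0],[0,0,0],[0,0,0],[0,0,0],[0,0,0],[0,0,0],[0,0,0],[0,0,0],[0,0,0]],"spin":[0.9,0.9,0.9,0.9,0.9,0.6,0.3,0,0,0]}'
python3 - <<'E'
from h import *
grab('wrist','w3.png');grab('side','d3.png');m,_=grab('scene','s3.png')
E
```

```text
time_s: 10.95
ee_pos: [519.1, -180.7, 231.8]
ee_rot: [-180.0, 0.1, 172.0]
force: [0.2, -0.7, 0.4]
gripper_width: 90.1
gripper_force: 0.0
time_s: 11.95
ee_pos: [518.7, -180.6, 230.6]
ee_rot: [180.0, 0.0, 106.9]
force: [0.7, 0.1, 0.4]
gripper_width: 91.1
gripper_force: 0.0
time_s: 12.95
ee_pos: [518.7, -180.6, 230.6]
ee_rot: [180.0, -0.0, 34.9]
force: [-0.5, 0.1, -0.3]
gripper_width: 91.1
gripper_force: 0.0
time_s: 13.95
ee_pos: [518.6, -180.6, 230.0]
ee_rot: [180.0, -0.0, -8.0]
force: [0.4, -0.4, 0.9]
gripper_width: 90.8
gripper_force: 0.0
```

```bash
python3 -m jog '{"jaw":[91,91,91,91,91,91,91,91,91,91],"slide":[[-0.05,-0.03,0.2],[0,0,0.4],[0,0,0.4],[0,0,0.4],[0,0,0.3],[0,0,0.2],[0,0,0.1],[0,0,0],[0,0,0],[0,0,0]],"spin":[0,0,0,0,0,0,0,0,0,0]}' 30
python3 -m jog '{"jaw":[60,40,30,22,16,10,5,5,5,5],"slide":[[0,0,0],[0,0,0],[0,0,0],[0,0,0],[0,0,0],[0,0,0],[0,0,0],[0,0,0],[0,0,0],[0,0,0]],"spin":[0,0,0,0,0,0,0,0,0,0]}' 30
python3 -m jog '{"jaw":[5,5,5,5,5,5],"slide":[[0,0,0],[0,0,0],[0,0,0],[0,0,0],[0,0,0],[0,0,0]],"spin":[0,0,0,0,0,0]}' 30
```

```text
time_s: 15.1
ee_pos: [517.5, -179.5, 170.3]
ee_rot: [180.0, -0.1, -8.0]
force: [1.0, 0.2, 0.9]
gripper_width: 90.8
gripper_force: 0.0
time_s: 16.1
ee_pos: [517.2, -179.9, 169.8]
ee_rot: [179.9, -0.0, -8.0]
force: [-0.1, 1.4, 1.2]
gripper_width: 15.1
gripper_force: 30.7
time_s: 16.7
ee_pos: [517.2, -179.9, 169.8]
ee_rot: [180.0, -0.0, -8.0]
force: [-0.5, -4.7, -1.6]
gripper_width: 14.8
gripper_force: 30.7
```

```bash
python3 -m jog '{"jaw":[5,5,5,5,5,5,5,5,5,5],"slide":[[0,0,0],[0,0,0],[0,0,0],[0,0,0],[0,0,0],[0,0,0],[0,0,0],[0,0,0],[0,0,0],[0,0,0]],"spin":[-0.1,-0.2,-0.3,-0.4,-0.4,-0.4,-0.4,-0.4,-0.4,-0.4]}'
python3 -m jog '{"jaw":[5,5,5,5,5,5,5,5,5,5],"slide":[[0,0,0],[0,0,0],[0,0,0],[0,0,0],[0,0,0],[0,0,0],[0,0,0],[0,0,0],[0,0,0],[0,0,0]],"spin":[-0.4,-0.4,-0.4,-0.4,-0.4,-0.4,-0.4,-0.4,-0.4,-0.3]}'
python3 -m jog '{"jaw":[5,5,5,5,5,5,5,5],"slide":[[0,0,0],[0,0,0],[0,0,0],[0,0,0],[0,0,0],[0,0,0],[0,0,0],[0,0,0]],"spin":[-0.25,-0.2,-0.15,-0.1,0,0,0,0]}'
python3 - <<'E'
from h import *
m,im=grab('scene','s4.png');m2,im2=grab('side','d4.png')
a=im[220:325,280:380];b=im2[85:225,290:450]
o=np.zeros((560,800,3),np.uint8);o[:420,:400]=cv2.resize(a,(400,420));o[:,400:]=cv2.resize(b[:,60:],(400,560));cv2.imwrite('pics/z5.png',o[:,:,::-1])
E
```

```text
time_s: 17.7
ee_pos: [517.2, -180.1, 169.7]
ee_rot: [179.9, 0.0, 19.3]
force: [-1.1, -7.1, 0.2]
gripper_width: 14.7
gripper_force: 30.7
time_s: 18.7
ee_pos: [517.4, -180.4, 169.7]
ee_rot: [179.9, 0.1, 50.5]
force: [-1.1, -7.6, -1.6]
gripper_width: 15.0
gripper_force: 30.7
time_s: 19.5
ee_pos: [517.4, -180.4, 169.8]
ee_rot: [179.9, 0.1, 56.0]
force: [-0.1, -6.7, -1.6]
gripper_width: 14.9
gripper_force: 30.7
```

View pics/z5.png

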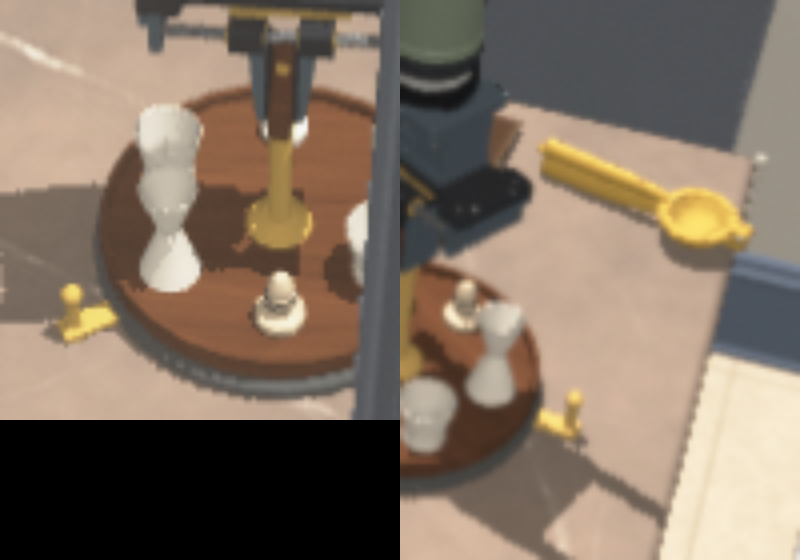

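The jigger now stands between post and pin. Scene: base at (322,287), top at (322,250). Side: base at (373,182), pin ball at (393,184). Check with rays from both views.

Run:
```python
from h import *
ms,md=env.camera_model('scene'),env.camera_model('side')
S=lambda u,v,z:onz(ms,280+u/4,220+v/4,z)[:2]
D=lambda u,v,z:onz(md,350+(u-400)/4,85+v/4,z)[:2]
js=[S(170,270,28),S(170,126,112)];jd=[D(491,388,28),D(502,317,112)]
ps=S(71,295,43);pd=D(573,398,43)
cs=S(280,223,30); cd=onz(md,290+236/4,85+358/4,30)[:2]
print(js,jd,ps,pd,cs,cd)
for j,p,c in [(js,ps,cs),(jd,pd,cd),(js,ps,np.array([517.5,-179.5])),(jd,pd,np.array([517.5,-179.5]))]:
    x=(c-p)/np.hypot(*(c-p));y=np.array([-x[1],x[0]])
    print(np.hypot(*(c-p)),[((q-c)@x,(q-c)@y) for q in j])
```

```text
[array([ 431.74019184, -183.30081194]), array([ 459.70187454, -134.42643602])] [array([ 430.17387897, -174.647359  ]), array([ 431.65719452, -176.36593226])] [ 358.92352669 -180.32733098] [ 360.00146175 -173.8888101 ] [ 517.05139149 -185.6558429 ] [ 516.95959676 -178.16503604]
158.21761806780032 [(np.float64(-85.34211815531232), np.float64(-0.519447384609006)), (np.float64(-59.04230693491306), np.float64(49.268907193202))]
157.01637575636127 [(np.float64(-86.84932846657402), np.float64(1.1528268226685539)), (np.float64(-85.31975902589161), np.float64(-0.5247119644060583))]
158.57863148647994 [(np.float64(-85.77847047440534), np.float64(-3.3533370985376556)), (np.float64(-57.56218260662258), np.float64(45.37449294505129))]
157.59846129808648 [(np.float64(-87.44352825654715), np.float64(1.7403749559895951)), (np.float64(-85.89996450649572), np.float64(0.07570381563290418))]
```

Base points from both views give a lateral offset of about 1–3 mm and a radius of about 86 mm. The scene "top" point actually hit the cup behind the jigger, so I ignored it. Still gripping at 30 N; handing in.

```bash
python3 -c "
from workcell import env
print(env.state()['gripper_force'],env.job_done())"
```

```text
the job is handed in; nothing more can be done
30.657351510599256 None
```

I turned the carousel 180° in two grips and handed the job in; by my measurements the jigger stands within about 3 mm of the pin line, 86 mm from the axis on the pin's side, with the handle still gripped at 30 N (no verdict came back).

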